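# Put the reagent jars on the shaker in order

### The job

The red and the blue jar stand on each other's spots on the shaker. Flip the orange cam lever over to free the clamp bar, draw the bar fully open, swap the two jars, and stand every jar waiting on the bench on the spot of its own colour too, upright and centred; then slide the bar fully closed and flip the lever back to locked. Leave everything else on the bench where it is.

Things in the scene. Friction and masses are not known exactly. Their poses are not given: they have to be found in the camera images.
- shaker: platform shaker, aluminium deck 460 (y) by 240 mm (x: -170 to +70), its top 80 mm above the bench. Origin on the bench below the middle of the jar row; x points away from the robot to the steel back fence (face at x = +31.5, 42 mm high above the deck), y along the row of five coloured spots, 82 mm apart; 20 mm end lips at y = +-226
- clamp_bar (a joint): slide of the black clamp bar (420 mm long along y, top 70 mm above the deck) whose lip reaches over the shoulders of the jars so that they cannot be lifted out: 0 = fully closed (63 mm between bar and fence), 0.045 m = fully open, drawn towards the robot (shaker -x). It cannot be moved while the cam lever is locked. Rubs with 2 N
- bar_grip (a point): point 13 mm below the top of the white upright grip post of the clamp bar; the post is 24 mm (shaker x) by 20 mm (shaker y), its top 78 mm above the deck; it stands 8 mm above the bar. Moves with the bar. At bar 0 it lies at shaker x = -88, y = +60 mm.
- cam_lever (a joint): orange cam lever at the front of the deck, turning about the shaker's x axis through lever_pivot: 0 = locked, handle leaning 0.6 rad from upright towards shaker +y (over the middle of the deck); 1.2 rad = free, handle leaning 0.6 rad towards shaker -y (outwards). It stays where it is left. It reaches 0 only when the bar is fully closed. About 2 N at the tip moves it.
- lever_tip (a point): tip of the orange lever handle, 85 mm from the pivot; the handle is 16 mm wide (shaker x) and 12 mm thick
- lever_pivot (a point): pivot of the lever, 30 mm above the deck, at shaker x = -125, y = -120 mm; the bracket about it is 36 mm (x) by 70 mm (y), 40 mm high
- jar_red: white plastic jar with a red screw cap and a red band: 60 mm diameter up to 56 mm height, 85 mm tall; cap 42 mm diameter from 58 to 85 mm height; 0.25 kg. Origin at the centre of the underside, z up. Starts on the deck, on the blue spot.
- jar_blue: white plastic jar with a blue screw cap and a blue band: 60 mm diameter up to 56 mm height, 85 mm tall; cap 42 mm diameter from 58 to 85 mm height; 0.25 kg. Origin at the centre of the underside, z up. Starts on the deck, on the red spot.
- jar_green: white plastic jar with a green screw cap and a green band: 60 mm diameter up to 56 mm height, 85 mm tall; cap 42 mm diameter from 58 to 85 mm height; 0.25 kg. Origin at the centre of the underside, z up. Waits on the bench beside the shaker, or is absent.
- jar_yellow: white plastic jar with a yellow screw cap and a yellow band: 60 mm diameter up to 56 mm height, 85 mm tall; cap 42 mm diameter from 58 to 85 mm height; 0.25 kg. Origin at the centre of the underside, z up. Waits on the bench beside the shaker, or is absent.
- jar_black: white plastic jar with a black screw cap and a black band: 60 mm diameter up to 56 mm height, 85 mm tall; cap 42 mm diameter from 58 to 85 mm height; 0.25 kg. Origin at the centre of the underside, z up. Waits on the bench beside the shaker, or is absent.
- spot_red: flat red disc on the shaker deck, 76 mm diameter, where the red jar belongs. Origin at its centre at deck height; a jar standing on it has its origin there.
- spot_blue: flat blue disc on the shaker deck, 76 mm diameter, where the blue jar belongs. Origin at its centre at deck height; a jar standing on it has its origin there.
- spot_green: flat green disc on the shaker deck, 76 mm diameter, where the green jar belongs. Origin at its centre at deck height; a jar standing on it has its origin there.
- spot_yellow: flat yellow disc on the shaker deck, 76 mm diameter, where the yellow jar belongs. Origin at its centre at deck height; a jar standing on it has its origin there.
- spot_black: flat black disc on the shaker deck, 76 mm diameter, where the black jar belongs. Origin at its centre at deck height; a jar standing on it has its origin there.
- flask_1: conical glass flask, 76 mm diameter, 115 mm tall; a bystander, to be left alone. Origin at the underside.
- flask_2: conical glass flask, 76 mm diameter, 115 mm tall; a bystander, to be left alone. Origin at the underside.
- beaker: glass beaker, 72 mm diameter, 90 mm tall; a bystander, to be left alone. Origin at the underside.
- tip_box: blue box with clear lid, 122 by 82 by 65 mm; a bystander, to be left alone. Origin at the underside.
- wash_bottle: white wash bottle with a bent spout, 60 mm diameter, 170 mm tall; a bystander, to be left alone. Origin at the underside.
- marker: marker pen, 120 mm long; a bystander, to be left alone. Origin at the underside.

How it is judged:
On the way, in this order (a step that is already met when the one before it is completed fails the run):
1. the cam lever is flipped over to free (value of joint cam_lever above 1 rad), for 0.2 s.
2. the clamp bar is drawn open (value of joint clamp_bar above 0.036 m), for 0.2 s.
At the end, for the whole second after the job is handed in: every jar that is present stands upright (within 0.1 rad), at rest on the deck, its centre within 15 mm of the centre of the spot of its colour; the clamp bar is closed (under 8 mm) and the cam lever locked (under 0.15 rad) (horizontal distance between jar_red and spot_red below 0.015 m and angle between each of jar_red, jar_blue, jar_green, jar_yellow, jar_black's own z axis and vertical below 0.1 rad and z of jar_red in the frame of spot_red below 0.008 m and linear speed of each of jar_red, jar_blue, jar_green, jar_yellow, jar_black below 0.02 m/s and horizontal distance between jar_blue and spot_blue below 0.015 m and z of jar_blue in the frame of spot_blue below 0.008 m and horizontal distance between jar_green and spot_green below 0.015 m and z of jar_green in the frame of spot_green below 0.008 m and horizontal distance between jar_yellow and spot_yellow below 0.015 m and z of jar_yellow in the frame of spot_yellow below 0.008 m and horizontal distance between jar_black and spot_black below 0.015 m and z of jar_black in the frame of spot_black below 0.008 m and value of joint clamp_bar below 0.008 m and value of joint cam_lever below 0.15 rad); the robot touches nothing.
It fails at once if a bystander is moved by more than 30 mm (distance of any of flask_1, flask_2, beaker, tip_box, wash_bottle, marker from where it was at the start of the episode above 0.03 m).
Of jar_green, jar_yellow, jar_black only 1 to 3 are there at a start; the rules pass over those that are not, and their reading is None.
At some moment in a run one of jar_red, jar_blue, jar_green, jar_yellow, jar_black may be knocked a few centimetres aside while the robot is not near it.
It also fails if it takes over 210 s, if anything falls off the work surface, if the arm or the gripper's body presses on something with over 40 N, if the wrist force passes 120 N, or if a joint passes its speed limit or range.

### The arm

A 6-joint arm with a two-finger parallel gripper is mounted at the origin on the work surface. World frame = base frame: x ahead of the robot, y to its left, z up, the work surface at z = 0. Lengths are in m, angles in rad, forces in N, time in s.
With the tool pointing down it reaches from about 0.4 to 0.925 m from the base axis. Payload 3.4 kg.
Tool frame: the origin (TCP) lies between the finger pads; the fingertips stand 14 mm ahead of it and the grasp point (between the pads) lies 5 mm behind it; z points along the fingers, y is the line along which they close (so a half turn about z gives the same grasp; the last joint's range is limited). The gripper opens to 85 mm and grips with 20 to 120 N. Pads are 22 mm wide; open, the fingers measure 114 mm over their backs; the gripper's body (76 mm by 85 mm) begins 54 mm behind the grasp point. The pads swing forward as they close: fully open they stand 13 mm farther back than shut.
Start: joints at [-1.377, 0.307, 1.506, -0, 1.328, -0.073], TCP at [0.152, -0.555, 0.245] pointing down, gripper open.
Joint ranges: [-3.12, 3.12], [-1.05, 2.28], [0.14, 2.33], [-1.42, 4.57], [0.1, 2.73], [-2.68, 2.68]. Speed limits (rad/s): [2.57, 2.57, 3.14, 3.14, 3.14, 3.14].

### API

Orientations are given as a unit quaternion [x, y, z, w].
In Python, from station import bot, imaging gives the robot as it stands.
- The arm moves only by the tool play_rows, never from a script. Its argument "moves" is a list that holds one entry, the list of rows, each a list of 4 numbers: the shift along the tool's x, y, z in units of 100 mm (1.0 is 100 mm), then the turn about the tool's z in units of 180 degrees (1.0 is 180 degrees). A call has 1 to 12 rows; each row is the pose to reach, as a shift and turn from the pose commanded when the call began, along the tool's axes at that moment, turning the shorter way round; what a row does not reach only later rows make up. A row lasts 1/10 s, in which the tool goes at most 50 mm and 8.59 degrees, less where a joint would pass 70% of its speed; a pose out of reach is approached as far as the arm can. A call with a number of a shift or a turn outside -1 to 1 is refused whole. A call with a gripper value outside its range is refused whole. "fingers" is the closure, from -1 (fully open) to 1 (shut), set as the call begins (left out, the last holds). The fingers move at their own pace and stop on an object; the grip force is fixed at half the most. Time passes only in rows, so rows that repeat a pose let the fingers close. It gives the time, the measured TCP pose, the force, the opening and the grip force at its end, in the units of the state.
- bot.get_state(): the state, without advancing time (a new reading comes with each control period).
- imaging.read_camera(name): name is "scene" or "top" or "wrist"; returns the picture (480x640x3 uint8, red, green, blue); there is no depth.
- imaging.calibration(name): a dict with "intrinsics" (3x3 intrinsics, pixels), "k1" (the pictures are not rectified: a ray, as slopes to the right and down, at radius r is drawn at 1 + k1 r^2 times it, then the intrinsics apply), "rvec" (rotation vector, rad) and "tvec" (3), from world to camera coordinates, as OpenCV has them; the wrist camera has in their place "mount" (4x4, takes a point from camera to tool coordinates, whose origin is the TCP and whose axes are the flange's). Camera axes: x right, y down, z forward; pixel columns grow to the right and rows downward; lengths in m; the calibration is good to about 2 mm. A picture is of the moment at which its call begins: read the wrist's pose just before it. calibration takes no time and is no camera call.
- bot.finish_job(): hands the job in; it is judged then, once.
The state is a dict: "clock": time; "joint_pos": joint angles; "qd": joint speeds; "tau": joint torques, N m; "eef_pos": TCP position; "eef_rot": TCP orientation; "force": force on the tool from outside, world axes, zero at the start; "torque": the same for the moment, N m; "opening": finger opening in m; "grip_force": force on a finger pad.
Only numpy, scipy, OpenCV 4.12 (cv2) and the standard library are available. Lean on these libraries where they do the work, as an engineer would, in place of code of your own. Each camera call takes 0.05 s, during which the arm holds its last target. There are 200 camera calls.

## Working session

There is one attempt and no reset: what is moved stays moved. The work goes in short steps, Python scripts to look and compute and a tool call to move; the robot and the scene stay as the last step left them, time stands still between calls to the robot, and variables do not carry over. Pictures are saved under pics/ and viewed, at most 14 in all, crops included, and the job is handed in when it is done.

Besides the shell and the picture viewer there is one more tool, called after "Call:" as name([rows], argument=value, ...), one row to a line, values as JSON. play_rows: Moves the arm, as the interface text tells. Its arguments: {"type":"object","properties":{"moves":{"type":"array","items":{"type":"array","items":{"type":"array","items":{"type":"number"}}}},"fingers":{"type":"number"}},"required":["moves"]}

```bash
mkdir -p pics; ls
cat > h.py <<'E'
import numpy as np, cv2
from station import bot, imaging
from scipy.spatial.transform import Rotation as R
def cam(n,st=None):
    c=imaging.calibration(n);K=np.array(c["intrinsics"])
    if "mount" in c:
        T=np.eye(4);T[:3,:3]=R.from_quat(st["eef_rot"]).as_matrix();T[:3,3]=st["eef_pos"]
        W=T@np.array(c["mount"]);return K,c["k1"],W[:3,:3],W[:3,3]
    Rm=cv2.Rodrigues(np.array(c["rvec"],float))[0];return K,c["k1"],Rm.T,-Rm.T@np.array(c["tvec"]).ravel()
def ray(C,u,v):
    K,k1,A,o=C;d=np.array([(u-K[0,2])/K[0,0],(v-K[1,2])/K[1,1]]);s=d.copy()
    for _ in range(20): s=d/(1+k1*(s@s))
    return o,A@np.array([s[0],s[1],1])
def onz(C,u,v,z):
    o,d=ray(C,u,v);return o+d*(z-o[2])/d[2]
def proj(C,p):
    K,k1,A,o=C;q=A.T@(np.array(p)-o);s=q[:2]/q[2];s=s*(1+k1*(s@s));return K[:2,:2]@s+K[:2,2]
def snap(n,f):
    st=bot.get_state();im=imaging.read_camera(n);cv2.imwrite("pics/"+f,cv2.cvtColor(im,cv2.COLOR_RGB2BGR));return im,cam(n,st)
E
python3 - <<'E'
from h import *
for n in("scene","top"): im,C=snap(n,n+"0.png");print(n,C[3],C[2][:,2],C[0][0,0],C[1])
print(bot.get_state())
E
```

```text
pics
scene [ 1.35435869 -1.25295103  1.12057244] [-0.41940144  0.71404907 -0.56056788] 559.2725138508279 -0.14562104938215312
top [0.52337041 0.01129004 1.53130047] [ 0.0634575  -0.00301431 -0.99797999] 554.2906002453221 -0.07899465077870085
{'clock': 0.1, 'joint_pos': array([-1.37651209e+00,  3.07493592e-01,  1.50753412e+00, -3.07182181e-05,
        1.32837121e+00, -7.35215046e-02]), 'qd': array([ 1.35169002e-03, -1.11269534e-03, -2.63735299e-03,  6.11842255e-04,
        2.45620994e-05,  1.19176692e-03]), 'tau': array([ 9.13867225e-04, -4.58527172e+01, -2.52607101e+01, -8.37149400e-05,
        5.55214428e-03, -1.62524884e-06]), 'eef_pos': array([ 0.15199489, -0.55393945,  0.244479  ]), 'eef_rot': array([ 9.91047499e-01,  1.33506698e-01, -6.93790749e-05, -9.00592784e-04]), 'force': array([ 0.14224255, -0.85980145, -0.96647533]), 'torque': array([-0.05702725, -0.01284216,  0.01382536]), 'grip_force': 0.0, 'opening': 0.08541560781927765}
```

View pics/top0.png

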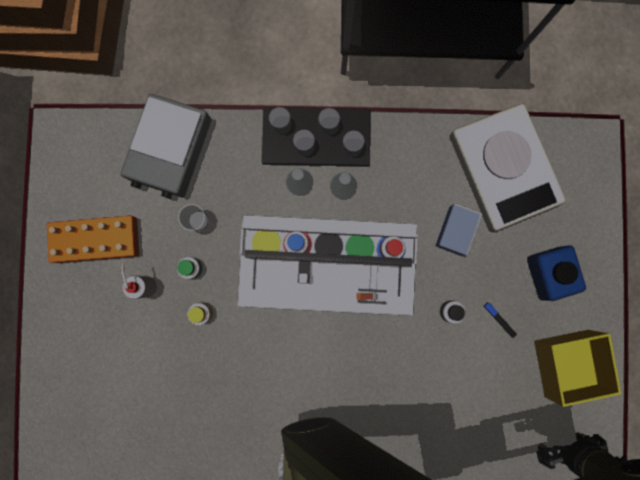

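View pics/scene0.png

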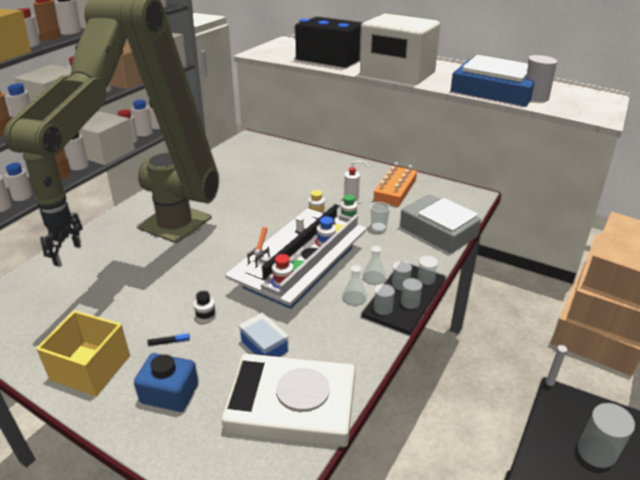

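The top view shows the row, from left (+y): yellow spot (265,241), blue jar on the red spot (296,243), black spot (328,245), green spot (360,246), and red jar on the blue spot (394,247). The green jar (187,268), yellow jar (199,314) and black jar (454,312) wait on the bench. The lever is at (368,296) and the white post at (304,277).

```bash
cat >> h.py <<'E'
def mask(im,c):
    h=cv2.cvtColor(im,cv2.COLOR_RGB2HSV);H,S,V=[h[...,i].astype(int) for i in range(3)]
    m={"red":((H<5)|(H>174))&(S>150)&(V>90),"blue":(H>100)&(H<125)&(S>140)&(V>70),"green":(H>50)&(H<80)&(S>120)&(V>50),
     "yellow":(H>24)&(H<34)&(S>120)&(V>80),"black":V<45,"orange":(H>6)&(H<17)&(S>150)&(V>80)}[c]
    return m.astype(np.uint8)
def blobs(m,roi,amin=20):
    x0,y0,x1,y1=roi;z=np.zeros_like(m);z[y0:y1,x0:x1]=m[y0:y1,x0:x1]
    n,_,s,c=cv2.connectedComponentsWithStats(z);return [(int(s[i,4]),c[i].round(1),s[i,:4].tolist()) for i in range(1,n) if s[i,4]>amin]
E
python3 - <<'E'
from h import *
im=cv2.cvtColor(cv2.imread("pics/top0.png"),cv2.COLOR_BGR2RGB);C=cam("top")
g=cv2.cvtColor(im,cv2.COLOR_RGB2HSV)
print("deck px",g[300,330],"bench",g[340,300], [g[p].tolist() for p in[(268,187),(314,199),(312,454),(243,296),(247,394),(241,262),(296,362)]])
for c,z,roi in [("green",.085,(165,250,215,290)),("yellow",.085,(180,295,215,330)),("black",.085,(435,295,475,330)),("blue",.165,(280,225,315,260)),("red",.165,(375,230,410,262)),("yellow",.08,(240,225,285,256)),("green",.08,(335,230,385,262)),("black",.08,(310,230,345,256)),("orange",.16,(350,280,390,310))]:
    for b in blobs(mask(im,c),roi): print(c,b,onz(C,*b[1],z).round(4))
v=g[...,2].copy();m=np.zeros_like(v);m[200:325,225:430]=((g[...,2]>145)&(g[...,1]<40))[200:325,225:430]
cs=max(cv2.findContours(m,0,2)[0],key=cv2.contourArea);r=cv2.minAreaRect(cs);bp=cv2.boxPoints(r)
print(r);P=[onz(C,*p,.08) for p in bp];print(np.round(P,4))
cv2.imwrite("pics/c.png",cv2.resize(cv2.imread("pics/top0.png")[205:325,170:480],None,fx=2.5,fy=2.5,interpolation=2))
E
```

```text
deck px [124  12 149] bench [ 15  14 108] [[65, 133, 117], [30, 152, 143], [0, 13, 38], [109, 150, 143], [1, 163, 136], [29, 141, 145], [7, 161, 108]]
green (160, array([185.3, 267.2]), [178, 261, 15, 14]) [0.546  0.3658 0.085 ]
yellow (178, array([196. , 314.4]), [189, 307, 15, 15]) [0.4236 0.334  0.085 ]
black (30, array([442.3, 309.3]), [441, 302, 6, 17]) [ 0.4483 -0.3079  0.085 ]
black (171, array([455.9, 312.5]), [449, 306, 15, 14]) [ 0.4404 -0.3438  0.085 ]
blue (171, array([295.3, 241.9]), [288, 235, 15, 15]) [0.6123 0.0752 0.165 ]
red (177, array([394.1, 247.1]), [387, 240, 15, 15]) [ 0.6039 -0.1693  0.165 ]
yellow (469, array([266. , 240.8]), [253, 231, 27, 20]) [0.6194 0.1562 0.08  ]
green (430, array([359.6, 245.6]), [347, 236, 26, 20]) [ 0.6112 -0.0897  0.08  ]
orange (56, array([363.4, 296.2]), [357, 294, 15, 5]) [ 0.4814 -0.0953  0.16  ]
((326.1397399902344, 285.32525634765625), (172.62405395507812, 48.7244873046875), 2.678551197052002)
[[ 0.4485  0.2234  0.08  ]
 [ 0.5757  0.2207  0.08  ]
 [ 0.5627 -0.232   0.08  ]
 [ 0.4354 -0.2273  0.08  ]]
```

View pics/c.png

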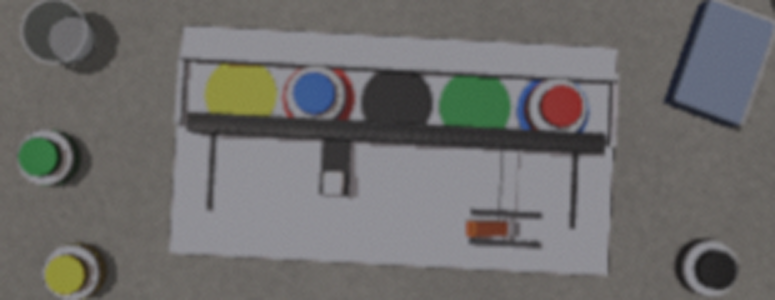

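```bash
cat >> h.py <<'E'
O=np.array([.6095,-.0062]);YAW=-.033
def s2w(sx,sy): c,s=np.cos(YAW),np.sin(YAW);return O+[c*sx-s*sy,s*sx+c*sy]
def w2s(p): c,s=np.cos(YAW),np.sin(YAW);d=np.array(p[:2])-O;return np.array([c*d[0]+s*d[1],-s*d[0]+c*d[1]])
def to(w,z,yaw=YAW):
    st=bot.get_state();M=R.from_quat(st["eef_rot"]).as_matrix()
    y0=np.arctan2(M[1,0],M[0,0]);d=M.T@(np.array([*w,z])-st["eef_pos"])
    print("shift",(d*10).round(3),"turn",round(-((yaw-y0+np.pi/2)%np.pi-np.pi/2)/np.pi,4),"clock",st["clock"])
E
python3 -c "
from h import *
to(s2w(-.125,-.036),.245)"
```

```text
shift [ 4.561e+00 -4.098e+00  3.000e-03] turn 0.0958 clock 0.1
```

Call:
play_rows([
  [[0,0,0,0.048],[0,0,0,0.0955],[0,0,0,0.0955],[0,0,0,0.0955]],
], fingers=1)

```text
clock: 0.5
eef_pos: [0.1521, -0.5543, 0.2449]
eef_rot: [1.0, -0.014, -0.0, -0.0]
force: [0.0, 0.5, 0.1]
opening: 0.0281
grip_force: 0.0
```

```bash
python3 -c "
from h import *
to(s2w(-.125,-.036),.245)"
```

```text
shift [ 3.164e+00 -5.255e+00  3.000e-03] turn 0.0014 clock 0.5
```

Call:
play_rows([
  [[0.2,-0.3,0,0],[0.4,-0.65,0,0],[0.6,-1,0,0]],
])

```text
clock: 0.8
eef_pos: [0.2157, -0.4556, 0.245]
eef_rot: [1.0, -0.015, 0.0, -0.0]
force: [0.8, -0.2, 1.1]
opening: 0.0002
grip_force: 0.0
```

Call:
play_rows([
  [[0.2,-0.3,0,0],[0.4,-0.65,0,0],[0.6,-1,0,0]],
])

```text
clock: 1.1
eef_pos: [0.2791, -0.3572, 0.2453]
eef_rot: [1.0, -0.015, 0.0, 0.0]
force: [1.3, 0.1, 0.1]
opening: 0.0001
grip_force: 0.0
```

Call:
play_rows([
  [[0.2,-0.3,0,0],[0.4,-0.65,0,0],[0.6,-1,0,0]],
])

```text
clock: 1.4
eef_pos: [0.3423, -0.2592, 0.2455]
eef_rot: [1.0, -0.015, 0.0, 0.0]
force: [0.3, -0.8, 0.6]
opening: -0.0
grip_force: 0.0
```

Call:
play_rows([
  [[0.2,-0.3,0,0],[0.4,-0.65,0,0],[0.6,-1,0,0]],
])

```text
clock: 1.7
eef_pos: [0.4055, -0.161, 0.2454]
eef_rot: [1.0, -0.015, 0.0, 0.0]
force: [0.4, -1.0, 0.2]
opening: -0.0001
grip_force: 0.0
```

Call:
play_rows([
  [[0.25,-0.3,0,0],[0.5,-0.65,0,0],[0.76,-1,0,0]],
])

```text
clock: 2.0
eef_pos: [0.4848, -0.0635, 0.2454]
eef_rot: [1.0, -0.015, 0.0, 0.0]
force: [0.9, -0.7, -0.7]
opening: -0.0003
grip_force: 0.0
```

Call:
play_rows([
  [[0,-0.25,0,0],[0,-0.25,0,0],[0,-0.25,0,0],[0,-0.25,0,0],[0,-0.25,0,0]],
])

```text
clock: 2.5
eef_pos: [0.4846, -0.041, 0.2454]
eef_rot: [1.0, -0.017, 0.0, 0.0]
force: [-0.4, 0.5, 0.8]
opening: 0.0002
grip_force: 0.0
```

```bash
python3 -c "
from h import *
to(s2w(-.125,-.036),.169)
im,C=snap('wrist','w1.png')
"
```

```text
shift [-0.013 -0.029  0.764] turn -0.0 clock 2.5
```

View pics/w1.png

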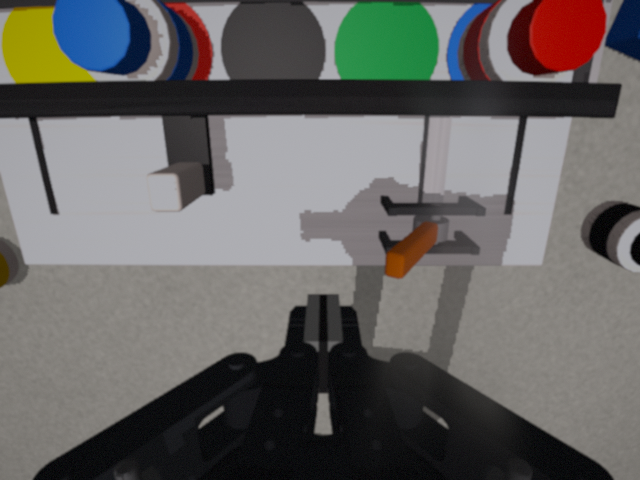

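The wrist view shows the black spot (273,40), green spot (387,40), the lever with its tip near (397,262) leaning +y, and the post top at (166,190). I'll compare these with the model, then descend.

```bash
python3 -c "
from h import *
C=cam('wrist',bot.get_state())
print('post',(w2s(onz(C,164,191,.158))*1e3).round(1),'exp -88 60')
print('tip',(w2s(onz(C,395,268,.18))*1e3).round(1),'exp -125 -72')
print('deck front edge',[(w2s(onz(C,u,264.5,.08))*1e3).round(1) for u in (40,540)])
for u,v,e in ((222,50,38),(325,50,-38),(335,48,-44),(439,48,-120),(273,2,0),(387,2,0)): print(e,(w2s(onz(C,u,v,.08))*1e3).round(1))
"
```

```text
post [-85.2  56.1] exp -88 60
tip [-125.9  -80.5] exp -125 -72
deck front edge [array([-167. ,  211.9]), array([-168. , -230.3])]
38 [ 2.1 33.8]
-38 [  1.7 -40.9]
-44 [  3.  -48.2]
-120 [   3.3 -123.7]
0 [32.7 -4.5]
0 [ 32.7 -84.4]
```

Call:
play_rows([
  [[0,0,0.25,0],[0,0,0.5,0],[0,0,0.75,0],[0,0,0.76,0],[0,0,0.76,0]],
])

```text
clock: 3.05
eef_pos: [0.4846, -0.0405, 0.1693]
eef_rot: [1.0, -0.017, -0.001, -0.0]
force: [0.8, 0.4, -0.1]
opening: 0.0006
grip_force: 0.0
```

Call:
play_rows([
  [[0,0.1,0,0],[0,0.2,0,0],[0,0.3,0,0],[0,0.4,0,0],[0,0.5,0,0],[0,0.6,0,0],[0,0.7,0,0],[0,0.8,0,0],[0,0.8,0,0]],
])

```text
clock: 3.95
eef_pos: [0.4822, -0.1216, 0.1692]
eef_rot: [1.0, -0.017, -0.0, 0.001]
force: [0.1, -0.3, 0.1]
opening: 0.0001
grip_force: 0.0
```

Call:
play_rows([
  [[0,0.05,0,0],[0,0.08,0,0],[0,0.1,0,0],[0,0.1,0,0]],
])

```text
clock: 4.35
eef_pos: [0.4816, -0.13, 0.169]
eef_rot: [1.0, -0.016, -0.0, 0.0]
force: [0.5, 0.4, 0.7]
opening: -0.0002
grip_force: 0.2
```

```bash
sed -i 's/O=np.array(.*);YAW/O=np.array([.611,-.0088]);YAW/' h.py; python3 -c "
from h import *
snap('wrist','w2.png');C=cam('wrist',bot.get_state())
for a in(0,.2,.4,.6): print(a,proj(C,[*s2w(-.125,-.12-.085*np.sin(a)),.11+.085*np.cos(a)]).round())
to(s2w(-.125,-.12),.169)"
```

```text
0 [307. 372.]
0.2 [356. 368.]
0.4 [400. 359.]
0.6 [435. 345.]
shift [ 0.002 -0.054  0.002] turn 0.0003 clock 4.4
```

View pics/w2.png

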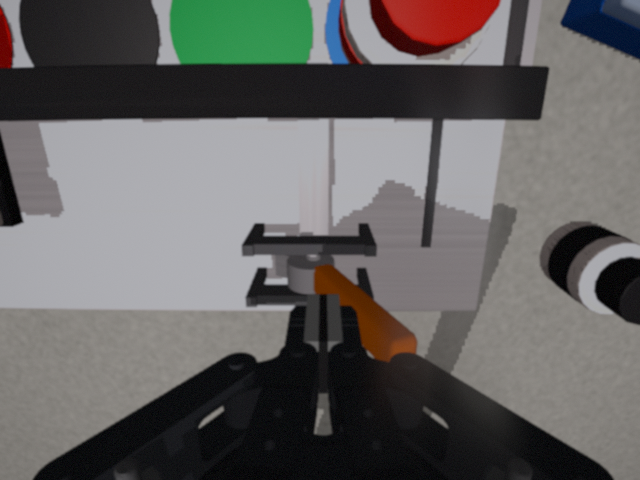

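The tip is at about (403,345), so the lever leans roughly 0.45 rad outward (joint value about 1.05). I'll push a little further, then back off and rise.

Call:
play_rows([
  [[0,0.04,0,0],[0,0.07,0,0],[0,0.07,0,0],[0,0.07,0,0],[0,0.07,0,0]],
])

```text
clock: 4.9
eef_pos: [0.4819, -0.1373, 0.1694]
eef_rot: [1.0, -0.016, 0.0, 0.0]
force: [-0.1, -0.1, -0.0]
opening: 0.0004
grip_force: 0.0
```

Call:
play_rows([
  [[0,-0.1,0,0],[0,-0.3,0,0],[0,-0.6,0,0],[0,-0.9,0,0],[0,-1,-0.3,0],[0,-1,-0.6,0],[0,-1,-0.6,0]],
], fingers=0.1)

```text
clock: 5.6
eef_pos: [0.4879, -0.0363, 0.2333]
eef_rot: [1.0, -0.015, 0.004, 0.001]
force: [1.0, 0.3, 0.2]
opening: 0.0383
grip_force: 0.0
```

```bash
python3 -c "
from h import *
snap('wrist','w3.png');C=cam('wrist',bot.get_state())
for a in(.4,.5,.6): print(a,proj(C,[*s2w(-.125,-.12-.085*np.sin(a)),.11+.085*np.cos(a)]).round())
im=cv2.cvtColor(cv2.imread('pics/w3.png'),cv2.COLOR_BGR2RGB);print(blobs(mask(im,'orange'),(0,0,640,480),50))
print('post exp',proj(C,[*s2w(-.088,.06),.158]),bot.get_state()['opening'])
to(s2w(-.088,.060),.23)"
```

```text
0.4 [553. 284.]
0.5 [563. 281.]
0.6 [571. 277.]
[(1973, array([531.2, 269.6]), [493, 247, 76, 47])]
post exp [160.75190963 201.87453937] 0.038381270426899525
shift [ 0.356 -0.916  0.016] turn 0.0006 clock 5.65
```

View pics/w3.png

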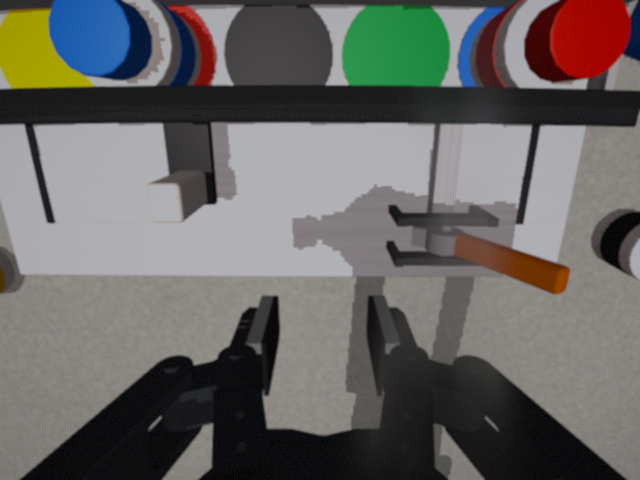

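The lever lies fully over to -y, tip at (560,278). The post top is at (165,201), about where predicted. Next I grip the post.

Call:
play_rows([
  [[0.15,-0.3,0,0],[0.3,-0.6,0,0],[0.355,-0.92,0,0],[0.355,-0.92,0,0],[0.355,-0.92,0.2,0],[0.355,-0.92,0.4,0],[0.355,-0.92,0.6,0],[0.355,-0.92,0.75,0],[0.355,-0.92,0.9,0],[0.355,-0.92,0.93,0],[0.355,-0.92,0.93,0]],
])

```text
clock: 6.75
eef_pos: [0.5223, 0.0534, 0.1353]
eef_rot: [1.0, -0.016, -0.001, 0.0]
force: [-0.0, -0.5, -0.6]
opening: 0.0385
grip_force: 0.0
```

Call:
play_rows([
  [[0,0,0,0],[0,0,0,0],[0,0,0,0],[0,0,0,0],[0,0,0,0]],
], fingers=1)

```text
clock: 7.25
eef_pos: [0.5238, 0.054, 0.137]
eef_rot: [1.0, -0.016, 0.001, -0.0]
force: [-0.5, 0.9, 2.9]
opening: 0.0193
grip_force: 59.3
```

Call:
play_rows([
  [[-0.05,0,0,0],[-0.1,0,0,0],[-0.15,0,0,0],[-0.2,0,0,0],[-0.25,0,0,0],[-0.3,0,0,0],[-0.35,0,0,0],[-0.4,0,0,0],[-0.43,0,0,0],[-0.45,0,0,0],[-0.45,0,0,0],[-0.45,0,0,0]],
])

```text
clock: 8.45
eef_pos: [0.479, 0.0555, 0.1369]
eef_rot: [1.0, -0.016, 0.001, -0.0]
force: [3.3, 3.3, 6.2]
opening: 0.0198
grip_force: 59.8
```

Call:
play_rows([
  [[0,0,0,0],[0,0,0,0],[0,0,0,0],[0,0,-0.2,0],[0,0,-0.4,0],[0,0,-0.7,0],[0,0,-1,0],[0,0,-1,0]],
], fingers=0.1)

```text
clock: 9.25
eef_pos: [0.4806, 0.0552, 0.2398]
eef_rot: [1.0, -0.016, 0.003, -0.0]
force: [0.5, -0.0, 0.3]
opening: 0.0385
grip_force: 0.0
```

Call:
play_rows([
  [[0.1,0.2,-0.2,0],[0.2,0.4,-0.4,0],[0.2,0.65,-0.6,0],[0.2,0.9,-0.6,0],[0.2,0.9,-0.6,0],[0.2,0.9,-0.6,0]],
], fingers=-0.41)

```text
clock: 9.85
eef_pos: [0.4945, -0.0354, 0.2951]
eef_rot: [1.0, -0.017, -0.001, -0.0]
force: [0.3, 0.2, 0.3]
opening: 0.0603
grip_force: 0.0
```

```bash
python3 -c "
from h import *
im,C=snap('wrist','w4.png')
for c in('red','blue','green','yellow'):
  for b in blobs(mask(im,c),(0,0,640,480),300): print(c,b,'deck',(w2s(onz(C,*b[1],.08))*1e3).round(1),'captop',(w2s(onz(C,*b[1],.165))*1e3).round(1))
print('post exp',proj(C,[*s2w(-.133,.06),.158]))
"
```

```text
red (3364, array([526.5,  58.9]), [495, 25, 64, 69]) deck [  10.4 -206.1] captop [   0.3 -162.6]
red (1242, array([216.8,  78.2]), [175, 31, 61, 86]) deck [-5.6 61.1] captop [-11.8  38.4]
blue (3329, array([148.6,  58.7]), [118, 24, 62, 69]) deck [ 10.8 118.6] captop [ 0.6 81.7]
blue (1045, array([453.5,  79.8]), [435, 31, 63, 86]) deck [  -7.2 -144.3] captop [ -13.  -116.1]
green (6093, array([383.3,  70.8]), [341, 30, 86, 86]) deck [ -0.3 -82.8] captop [ -7.8 -69.8]
yellow (4944, array([94.6, 75.2]), [57, 33, 83, 86]) deck [ -1.4 168.4] captop [ -8.6 119.2]
post exp [206.1248954  248.04412139]
```

View pics/w4.png

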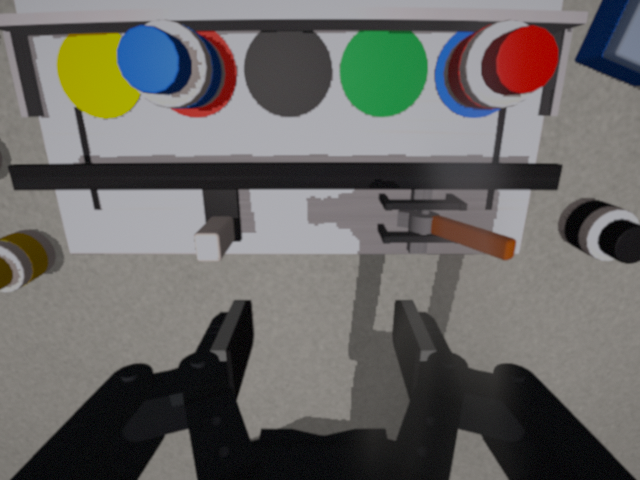

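The bar is open. All spots and jars match the frame within about 1 mm: red jar at shaker (0,-163), blue jar at (0,82). I'll pick the red jar and park it on the black spot.

```bash
python3 -c "
from h import *
to(s2w(0,-.1635),.295)
print(s2w(0,-.1635),s2w(0,0),s2w(0,.082),s2w(0,-.164))"
```

```text
shift [ 1.155  1.336 -0.003] turn 0.0001 clock 9.9
[ 0.60560548 -0.17221098] [ 0.611  -0.0088] [0.61370551 0.07315536] [ 0.60558898 -0.17271071]
```

Call:
play_rows([
  [[0.2,0.25,0,0],[0.4,0.5,0,0],[0.6,0.75,0,0],[0.8,1,0,0],[0.8,1,0,0]],
])

```text
clock: 10.4
eef_pos: [0.5745, -0.1397, 0.2948]
eef_rot: [1.0, -0.017, -0.0, 0.0]
force: [-1.1, 1.1, 0.1]
opening: 0.0603
grip_force: 0.0
```

Call:
play_rows([
  [[0.2,0.2,0,0],[0.355,0.336,0,0],[0.355,0.336,0.2,0],[0.355,0.336,0.4,0],[0.355,0.336,0.6,0],[0.355,0.336,0.8,0],[0.355,0.336,0.8,0],[0.355,0.336,0.8,0]],
])

```text
clock: 11.2
eef_pos: [0.6061, -0.1712, 0.2158]
eef_rot: [1.0, -0.016, -0.001, -0.0]
force: [0.6, 0.5, -0.4]
opening: 0.0597
grip_force: 0.0
```

```bash
python3 -c "
from h import *
to(s2w(0,-.1635),.154)"
```

```text
shift [-0.004  0.011  0.618] turn 0.0006 clock 11.2
```

Call:
play_rows([
  [[0,0.01,0.15,0],[0,0.01,0.3,0],[0,0.01,0.45,0],[0,0.01,0.55,0],[0,0.01,0.615,0],[0,0.01,0.615,0]],
])

```text
clock: 11.8
eef_pos: [0.6065, -0.1733, 0.1546]
eef_rot: [1.0, -0.016, -0.0, -0.0]
force: [-0.1, -0.1, 0.5]
opening: 0.0599
grip_force: 0.0
```

Call:
play_rows([
  [[0,0,0,0],[0,0,0,0],[0,0,0,0],[0,0,0,0],[0,0,0,0],[0,0,-0.05,0],[0,0,-0.15,0],[0,0,-0.3,0],[0,0,-0.3,0]],
], fingers=1)

```text
clock: 12.7
eef_pos: [0.6079, -0.1743, 0.1868]
eef_rot: [1.0, -0.016, 0.002, 0.001]
force: [1.1, 0.8, -2.6]
opening: 0.0399
grip_force: 60.8
```

Call:
play_rows([
  [[0,0,-0.2,0],[0,0,-0.4,0],[0,0,-0.6,0],[0,0,-0.8,0],[0,0,-0.8,0],[0,0,-0.8,0]],
])

```text
clock: 13.3
eef_pos: [0.6064, -0.1736, 0.2642]
eef_rot: [1.0, -0.016, -0.0, 0.0]
force: [-0.9, -1.1, -3.5]
opening: 0.0405
grip_force: 61.2
```

```bash
python3 -c "
from h import *
to(s2w(0,0),.264)
snap('scene','s2.png');snap('wrist','w5.png')
a=cv2.imread('pics/s2.png')[150:350,150:450];b=cv2.imread('pics/w5.png')
cv2.imwrite('pics/x.png',np.hstack([cv2.resize(a,(400,267)),cv2.resize(b,(356,267))]))"
```

```text
shift [-0.007 -1.649  0.002] turn 0.0002 clock 13.3
```

View pics/x.png

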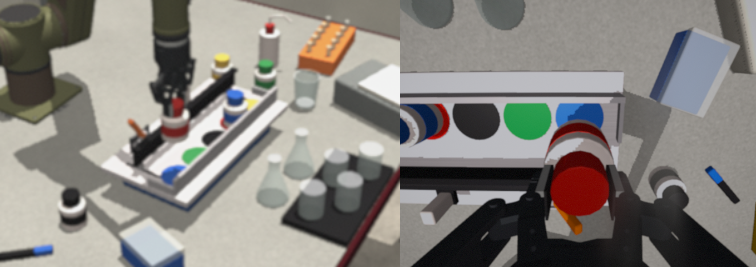

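The red jar is held upright by its cap. Parking it on the black spot.

Call:
play_rows([
  [[0,-0.2,0,0],[0,-0.4,0,0],[0,-0.6,0,0],[0,-0.8,0,0],[0,-1,0,0]],
])

```text
clock: 13.9
eef_pos: [0.609, -0.0727, 0.2629]
eef_rot: [1.0, -0.016, -0.002, -0.0]
force: [0.3, 0.2, -2.8]
opening: 0.0407
grip_force: 61.3
```

Call:
play_rows([
  [[0,-0.2,0,0],[0,-0.4,0,0],[0,-0.55,0,0],[0,-0.645,0,0],[0,-0.645,0.2,0],[0,-0.645,0.4,0],[0,-0.645,0.6,0],[0,-0.645,0.8,0],[0,-0.645,0.95,0],[0,-0.645,0.98,0],[0,-0.645,0.98,0]],
])

```text
clock: 15.0
eef_pos: [0.6115, -0.0094, 0.166]
eef_rot: [1.0, -0.016, -0.001, 0.0]
force: [0.1, -0.1, -2.9]
opening: 0.0401
grip_force: 61.3
```

Call:
play_rows([
  [[0,0,0.05,0],[0,0,0.09,0],[0,0,0.1,0],[0,0,0.1,0],[0,0,0.1,0]],
])

```text
clock: 15.5
eef_pos: [0.6121, -0.0092, 0.1571]
eef_rot: [1.0, -0.016, 0.0, 0.0]
force: [-0.4, -0.2, -2.7]
opening: 0.0404
grip_force: 61.3
```

Call:
play_rows([
  [[0,0,0,0],[0,0,0,0],[0,0,0,0],[0,0,0,0],[0,0,-0.2,0],[0,0,-0.4,0],[0,0,-0.6,0],[0,0,-0.8,0],[0,0,-0.8,0]],
], fingers=-0.41)

```text
clock: 16.4
eef_pos: [0.614, -0.0093, 0.2401]
eef_rot: [1.0, -0.016, 0.003, 0.0]
force: [0.7, -0.7, -0.3]
opening: 0.0598
grip_force: 0.0
```

Call:
play_rows([
  [[0,-0.2,0,0],[0,-0.4,0,0],[0,-0.6,0,0],[0,-0.8,0,0],[0,-0.82,0,0],[0,-0.82,0,0],[0,-0.82,0,0]],
])

```text
clock: 17.1
eef_pos: [0.6144, 0.072, 0.2362]
eef_rot: [1.0, -0.016, -0.0, 0.0]
force: [0.8, -0.9, 0.1]
opening: 0.06
grip_force: 0.0
```

```bash
python3 -c "
from h import *
to(s2w(0,.082),.1545)"
```

```text
shift [-0.006 -0.012  0.817] turn 0.0002 clock 17.1
```

Call:
play_rows([
  [[0,-0.01,0.2,0],[0,-0.01,0.4,0],[0,-0.01,0.6,0],[0,-0.01,0.75,0],[0,-0.01,0.815,0],[0,-0.01,0.815,0]],
])

```text
clock: 17.7
eef_pos: [0.6139, 0.0729, 0.1542]
eef_rot: [1.0, -0.017, -0.001, 0.0]
force: [-0.2, -0.3, 0.6]
opening: 0.06
grip_force: 0.0
```

Call:
play_rows([
  [[0,0,0,0],[0,0,0,0],[0,0,0,0],[0,0,0,0],[0,0,0,0],[0,0,-0.2,0],[0,0,-0.4,0],[0,0,-0.6,0],[0,0,-0.8,0],[0,0,-1,0],[0,0,-1,0]],
], fingers=1)

```text
clock: 18.8
eef_pos: [0.6158, 0.074, 0.2575]
eef_rot: [1.0, -0.016, 0.002, -0.0]
force: [0.9, 0.4, -3.0]
opening: 0.0404
grip_force: 61.3
```

Call:
play_rows([
  [[0,0,-0.1,0],[0,0.2,-0.1,0],[0,0.4,-0.1,0],[0,0.6,-0.1,0],[0,0.8,-0.1,0],[0,1,-0.1,0]],
])

```text
clock: 19.4
eef_pos: [0.6103, -0.0267, 0.2637]
eef_rot: [1.0, -0.016, -0.002, -0.0]
force: [0.5, -0.8, -2.6]
opening: 0.0401
grip_force: 61.3
```

Call:
play_rows([
  [[0,0.2,0,0],[0,0.4,0,0],[0,0.6,0,0],[0,0.8,0,0],[0,1,0,0]],
])

```text
clock: 19.9
eef_pos: [0.6071, -0.1266, 0.2636]
eef_rot: [1.0, -0.016, -0.002, -0.0]
force: [0.6, 0.2, -3.4]
opening: 0.0402
grip_force: 61.3
```

Call:
play_rows([
  [[0,0.2,0,0],[0,0.4,0,0],[0,0.46,0,0],[0,0.46,0,0],[0,0.46,0,0]],
])

```text
clock: 20.4
eef_pos: [0.6063, -0.1712, 0.2646]
eef_rot: [1.0, -0.016, -0.001, -0.001]
force: [-0.3, 0.8, -2.5]
opening: 0.0402
grip_force: 61.4
```

```bash
python3 -c "
from h import *
to(s2w(0,-.164),.1555)"
```

```text
shift [-0.005  0.017  1.091] turn 0.0002 clock 20.4
```

Call:
play_rows([
  [[0,0.015,0.2,0],[0,0.015,0.4,0],[0,0.015,0.6,0],[0,0.015,0.8,0],[0,0.015,0.95,0],[0,0.015,1,0],[0,0.015,1,0]],
])

```text
clock: 21.1
eef_pos: [0.6062, -0.1724, 0.1645]
eef_rot: [1.0, -0.016, -0.001, -0.0]
force: [-0.3, 1.0, -2.2]
opening: 0.0401
grip_force: 61.5
```

Call:
play_rows([
  [[0,0,0.05,0],[0,0,0.1,0],[0,0,0.1,0],[0,0,0.1,0],[0,0,0.1,0]],
])

```text
clock: 21.6
eef_pos: [0.6076, -0.1736, 0.1565]
eef_rot: [1.0, -0.016, 0.001, 0.0]
force: [0.1, 1.0, 4.0]
opening: 0.0397
grip_force: 61.7
```

Call:
play_rows([
  [[0,0,0,0],[0,0,0,0],[0,0,0,0],[0,0,0,0],[0,0,-0.2,0],[0,0,-0.4,0],[0,0,-0.6,0],[0,0,-0.9,0],[0,0,-0.9,0]],
], fingers=-0.41)

```text
clock: 22.5
eef_pos: [0.6091, -0.1745, 0.2498]
eef_rot: [1.0, -0.016, 0.004, 0.001]
force: [0.9, -0.1, 0.7]
opening: 0.0603
grip_force: 0.0
```

Call:
play_rows([
  [[-0.25,-0.2,-0.1,0],[-0.5,-0.4,-0.3,0],[-0.75,-0.6,-0.4,0],[-1,-0.8,-0.4,0],[-1,-1,-0.4,0],[-1,-1,-0.4,0],[-1,-1,-0.4,0]],
])

```text
clock: 23.2
eef_pos: [0.5099, -0.0705, 0.285]
eef_rot: [1.0, -0.016, -0.0, 0.0]
force: [0.5, -0.9, 1.2]
opening: 0.0602
grip_force: 0.0
```

```bash
cat > look.py <<'E'
from h import *
im,C=snap('wrist','wl.png');t,T=snap('top','tl.png')
for c in('red','blue','green','yellow'):
  for b in blobs(mask(im,c),(0,0,640,480),300): print('W',c,b[0],b[1],'deck',(w2s(onz(C,*b[1],.08))*1e3).round(1),'captop',(w2s(onz(C,*b[1],.165))*1e3).round(1))
for c in('red','blue','green','yellow','black'):
  for b in blobs(mask(t,c),(165,225,480,330),80): print('T',c,b[0],b[1],'bench cap',(onz(T,*b[1],.085)).round(4),'deck cap',(w2s(onz(T,*b[1],.165))*1e3).round(1))
E
python3 look.py; python3 -c "
from h import *
to(s2w(0,0),.1545)"
```

```text
W red 9272 [175.2  89.6] deck [ 1.8 60.2] captop [-2.4 28.4]
W blue 1457 [415.6  96.9] deck [  -4.4 -144.5] captop [  -7.  -124.1]
W blue 3762 [475.2  84.9] deck [   5.7 -194.7] captop [   0.6 -161.5]
W green 6183 [343.4  91.3] deck [ -0.2 -82.8] captop [ -3.8 -78.1]
W yellow 5829 [57.9 94. ] deck [ -0.2 163.4] captop [ -3.8 105.3]
T red 517 [297.2 244.1] bench cap [0.6119 0.0739 0.085 ] deck cap [-6.6 79. ]
T red 168 [328.4 243.9] bench cap [ 0.6139 -0.0077  0.085 ] deck cap [-2.2  2.1]
T blue 94 [383.7 252.8] bench cap [ 0.5932 -0.1527  0.085 ] deck cap [ -17.2 -135.5]
T blue 191 [394.5 246.9] bench cap [ 0.6091 -0.1809  0.085 ] deck cap [  -1.3 -161.6]
T green 505 [359.7 247.1] bench cap [ 0.607  -0.0897  0.085 ] deck cap [ -6.2 -75.5]
T green 160 [185.4 267.3] bench cap [0.5457 0.3655 0.085 ] deck cap [-78.2 352.3]
T yellow 560 [265.9 242.6] bench cap [0.6143 0.1559 0.085 ] deck cap [ -6.9 156.5]
T yellow 178 [196.  314.4] bench cap [0.4236 0.334  0.085 ] deck cap [-192.5  318.7]
T black 446 [385.1 298.8] bench cap [ 0.4733 -0.1578  0.085 ] deck cap [-130.2 -144. ]
T black 168 [455.8 312.4] bench cap [ 0.4407 -0.3435  0.085 ] deck cap [-155.3 -320.4]
shift [ 0.987 -0.656  1.303] turn 0.0002 clock 23.3
```

Blue is on its spot and red is at (-1,+1) on black. I'll pick red and place it on the red spot.

Call:
play_rows([
  [[0.25,-0.2,0,0],[0.5,-0.4,0,0],[0.75,-0.6,0,0],[0.985,-0.66,0,0],[0.985,-0.66,0,0],[0.985,-0.66,0.25,0],[0.985,-0.66,0.5,0],[0.985,-0.66,0.7,0],[0.985,-0.66,0.7,0]],
])

```text
clock: 24.2
eef_pos: [0.6075, -0.0086, 0.2117]
eef_rot: [1.0, -0.017, -0.004, -0.0]
force: [-1.1, -0.1, 0.3]
opening: 0.06
grip_force: 0.0
```

Call:
play_rows([
  [[0,0,0.2,0],[0,0,0.4,0],[0,0,0.55,0],[0,0,0.6,0],[0,0,0.6,0]],
])

```text
clock: 24.7
eef_pos: [0.6103, -0.0082, 0.1554]
eef_rot: [1.0, -0.016, -0.0, 0.0]
force: [0.2, -0.3, 0.3]
opening: 0.0602
grip_force: 0.0
```

Call:
play_rows([
  [[0,0,0,0],[0,0,0,0],[0,0,0,0],[0,0,0,0],[0,0,0,0],[0,0,-0.2,0],[0,0,-0.4,0],[0,0,-0.6,0],[0,-0.2,-0.6,0],[0,-0.4,-0.6,0],[0,-0.6,-0.6,0],[0,-0.82,-0.6,0]],
], fingers=1)

```text
clock: 25.9
eef_pos: [0.6124, 0.0748, 0.2146]
eef_rot: [1.0, -0.016, -0.001, 0.0]
force: [-0.5, 0.2, -4.1]
opening: 0.0399
grip_force: 61.4
```

Call:
play_rows([
  [[0,0,0,0],[0,0,0,0],[0,0,0.2,0],[0,0,0.4,0],[0,0,0.5,0],[0,0,0.5,0],[0,0,0.5,0]],
])

```text
clock: 26.6
eef_pos: [0.6134, 0.0738, 0.1655]
eef_rot: [1.0, -0.016, 0.0, 0.0]
force: [0.5, -0.1, -3.1]
opening: 0.0401
grip_force: 61.4
```

```bash
python3 -c "
from h import *
to(s2w(0,.082),.1555)"
```

```text
shift [0.004 0.007 0.1  ] turn 0.0001 clock 26.6
```

Call:
play_rows([
  [[0,0.005,0.05,0],[0,0.005,0.1,0],[0,0.005,0.1,0],[0,0.005,0.1,0],[0,0.005,0.1,0]],
])

```text
clock: 27.1
eef_pos: [0.6142, 0.0738, 0.157]
eef_rot: [1.0, -0.016, 0.002, 0.0]
force: [-0.3, 0.1, 6.0]
opening: 0.0401
grip_force: 62.0
```

Call:
play_rows([
  [[0,0,0,0],[0,0,0,0],[0,0,0,0],[0,0,0,0],[0,0,-0.2,0],[0,0,-0.4,0],[0,0,-0.6,0],[0,0,-0.95,0],[0,0,-0.95,0]],
], fingers=-0.41)

```text
clock: 28.0
eef_pos: [0.6161, 0.074, 0.2553]
eef_rot: [1.0, -0.016, 0.005, -0.0]
force: [1.7, 1.0, 1.0]
opening: 0.0602
grip_force: 0.0
```

Call:
play_rows([
  [[-0.25,-0.2,0,0],[-0.5,-0.4,0,0],[-0.75,-0.6,0,0],[-1,-0.8,0,0],[-1,-1,0,0]],
])

```text
clock: 28.5
eef_pos: [0.5122, 0.1774, 0.2496]
eef_rot: [1.0, -0.016, -0.002, 0.0]
force: [-0.3, -0.5, 0.3]
opening: 0.0606
grip_force: 0.0
```

Call:
play_rows([
  [[-0.25,-0.2,0,0],[-0.5,-0.4,0,0],[-0.75,-0.5,0,0],[-1,-0.5,0,0],[-1,-0.5,0,0],[-1,-0.5,0,0]],
])

```text
clock: 29.1
eef_pos: [0.4179, 0.2303, 0.2502]
eef_rot: [1.0, -0.016, 0.0, 0.0]
force: [0.2, 0.3, 1.0]
opening: 0.0603
grip_force: 0.0
```

```bash
python3 look.py; python3 -c "
from h import *
im=cv2.cvtColor(cv2.imread('pics/wl.png'),cv2.COLOR_BGR2RGB);C=cam('wrist',bot.get_state())
for c in('green','yellow'):
  for b in blobs(mask(im,c),(0,0,640,480),300): print('bench',c,b,onz(C,*b[1],.085).round(4))
to((.4215,.337),.2)"
```

```text
W green 2555 [133.   53.1] deck [-75.6 373.7] captop [-87.2 333.6]
W yellow 1850 [198.  212.1] deck [-198.3  337.5] captop [-175.   307.8]
T red 159 [295.6 242. ] bench cap [0.6173 0.0782 0.085 ] deck cap [-1.7 83.3]
T blue 82 [383.1 252.5] bench cap [ 0.5939 -0.1511  0.085 ] deck cap [ -16.6 -134. ]
T blue 189 [394.6 247. ] bench cap [ 0.6089 -0.1811  0.085 ] deck cap [  -1.5 -161.8]
T green 515 [359.5 247.4] bench cap [ 0.6062 -0.0891  0.085 ] deck cap [ -6.9 -75.1]
T green 159 [185.3 267.3] bench cap [0.5457 0.3658 0.085 ] deck cap [-78.2 352.6]
T yellow 558 [265.9 242.6] bench cap [0.6143 0.1559 0.085 ] deck cap [ -6.9 156.5]
T black 566 [222.6 319.1] bench cap [0.413 0.264 0.085] deck cap [-200.4  252.4]
T black 165 [455.8 312.4] bench cap [ 0.4407 -0.3435  0.085 ] deck cap [-155.3 -320.4]
T black 141 [183.8 318.5] bench cap [0.4122 0.3657 0.085 ] deck cap [-204.2  348.4]
bench green (2555, array([133. ,  53.1]), [106, 24, 55, 59]) [0.5485 0.3648 0.085 ]
bench yellow (1850, array([198. , 212.1]), [173, 188, 51, 49]) [0.4266 0.3334 0.085 ]
shift [-0.011 -1.068  0.503] turn 0.0001 clock 29.2
```

View pics/wl.png

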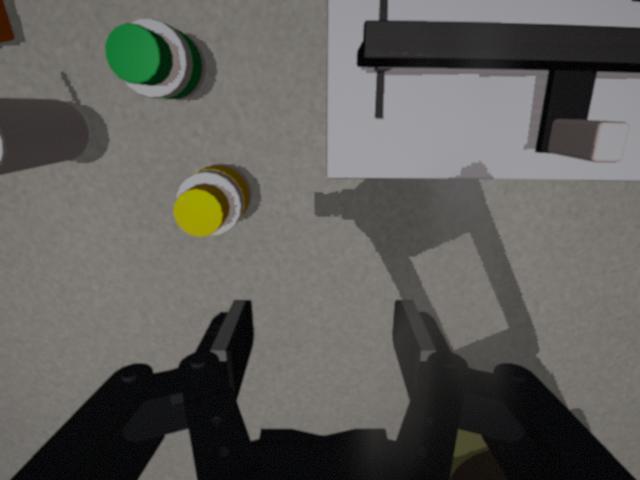

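Yellow cap at (201,210) and green at (139,53); the wash bottle edge, at (88,135), is clear of both. Picking yellow.

Call:
play_rows([
  [[0,-0.25,0,0],[0,-0.5,0,0],[0,-0.75,0,0],[0,-1,0,0],[0,-1,0.2,0],[0,-1,0.4,0],[0,-1,0.4,0],[0,-1,0.4,0]],
])

```text
clock: 30.0
eef_pos: [0.422, 0.33, 0.21]
eef_rot: [1.0, -0.017, -0.0, 0.0]
force: [-0.9, -0.4, -0.1]
opening: 0.0606
grip_force: 0.0
```

```bash
python3 -c "
from h import *
to((.425,.3345),.0745)"
```

```text
shift [ 0.029 -0.047  1.355] turn -0.0 clock 30.0
```

Call:
play_rows([
  [[0.03,-0.045,0.25,0],[0.03,-0.045,0.5,0],[0.03,-0.045,0.75,0],[0.03,-0.045,0.95,0],[0.03,-0.045,0.95,0]],
])

```text
clock: 30.5
eef_pos: [0.424, 0.3337, 0.114]
eef_rot: [1.0, -0.017, -0.001, 0.001]
force: [0.4, -0.1, -1.1]
opening: 0.0602
grip_force: 0.0
```

Call:
play_rows([
  [[0,0,0.15,0],[0,0,0.3,0],[0,0,0.4,0],[0,0,0.4,0]],
])

```text
clock: 30.9
eef_pos: [0.4247, 0.3345, 0.0754]
eef_rot: [1.0, -0.016, -0.0, 0.0]
force: [-0.5, -0.8, -0.7]
opening: 0.0605
grip_force: 0.0
```

Call:
play_rows([
  [[0,0,0,0],[0,0,0,0],[0,0,0,0],[0,0,0,0],[0,0,0,0],[0,0,-0.2,0],[0,0,-0.4,0],[0,0,-0.6,0],[0,0,-0.8,0],[0,0,-1,0]],
], fingers=1)

```text
clock: 31.9
eef_pos: [0.4238, 0.3343, 0.1758]
eef_rot: [1.0, -0.016, -0.0, 0.0]
force: [-1.0, 0.2, -4.3]
opening: 0.0401
grip_force: 61.5
```

Call:
play_rows([
  [[0,0,-0.2,0],[0,0,-0.4,0],[0,0,-0.6,0],[0,0,-0.8,0],[0,0,-0.9,0],[0,0,-0.9,0]],
])

```text
clock: 32.5
eef_pos: [0.4249, 0.335, 0.2666]
eef_rot: [1.0, -0.016, 0.001, -0.001]
force: [0.5, 0.1, -4.4]
opening: 0.0401
grip_force: 61.6
```

```bash
python3 -c "
from h import *
to(s2w(0,.164),.264)"
```

```text
shift [1.972 1.737 0.027] turn 0.0003 clock 32.5
```

Call:
play_rows([
  [[0.25,0.22,0,0],[0.5,0.44,0,0],[0.75,0.66,0,0],[1,0.88,0,0]],
])

```text
clock: 32.9
eef_pos: [0.5213, 0.2423, 0.2635]
eef_rot: [1.0, -0.016, -0.001, 0.0]
force: [0.6, 0.7, -3.2]
opening: 0.0398
grip_force: 61.6
```

Call:
play_rows([
  [[0.25,0.22,0,0],[0.5,0.44,0,0],[0.75,0.66,0,0],[0.97,0.857,0,0],[0.97,0.857,0,0],[0.97,0.857,0.2,0],[0.97,0.857,0.4,0],[0.97,0.857,0.6,0],[0.97,0.857,0.8,0],[0.97,0.857,0.98,0],[0.97,0.857,0.98,0]],
])

```text
clock: 34.0
eef_pos: [0.612, 0.1545, 0.1629]
eef_rot: [1.0, -0.016, -0.005, 0.001]
force: [-1.3, 0.2, -3.1]
opening: 0.0402
grip_force: 61.8
```

```bash
python3 -c "
from h import *
to(s2w(0,.164),.1555)"
```

```text
shift [ 0.044 -0.008  0.073] turn 0.0003 clock 34.0
```

Call:
play_rows([
  [[0.02,0,0,0],[0.02,0,0.05,0],[0.02,0,0.09,0],[0.02,0,0.09,0],[0.02,0,0.09,0],[0.02,0,0.09,0]],
])

```text
clock: 34.6
eef_pos: [0.6179, 0.1546, 0.1587]
eef_rot: [1.0, -0.016, 0.0, -0.0]
force: [0.5, -0.4, -2.8]
opening: 0.0402
grip_force: 61.8
```

Call:
play_rows([
  [[0,0,0,0],[0,0,0,0],[0,0,0,0],[0,0,0,0],[0,0,-0.2,0],[0,0,-0.4,0],[0,0,-0.6,0],[0,0,-0.85,0],[0,0,-0.85,0]],
], fingers=-0.41)

```text
clock: 35.5
eef_pos: [0.6201, 0.155, 0.2475]
eef_rot: [1.0, -0.016, 0.004, -0.001]
force: [0.6, 0.2, -0.3]
opening: 0.0602
grip_force: 0.0
```

Call:
play_rows([
  [[-0.25,-0.25,0,0],[-0.5,-0.5,0,0],[-0.75,-0.75,0,0],[-0.85,-1,0,0],[-0.85,-1,0,0],[-0.85,-1,0,0]],
])

```text
clock: 36.1
eef_pos: [0.5355, 0.2575, 0.2427]
eef_rot: [1.0, -0.015, -0.0, 0.0]
force: [0.9, -0.5, 0.3]
opening: 0.0603
grip_force: 0.0
```

```bash
python3 look.py | grep -v T.black; python3 -c "
from h import *
im=cv2.cvtColor(cv2.imread('pics/wl.png'),cv2.COLOR_BGR2RGB);C=cam('wrist',bot.get_state())
for c in('green','yellow'):
  for b in blobs(mask(im,c),(0,0,640,480),300): print('bench',c,b,onz(C,*b[1],.085).round(4))
to((.548,.3655),.2)"
```

```text
W red 1380 [628.7 119.6] deck [-4.8 25.7] captop [-3.3 95.3]
W red 434 [545.7 153.6] deck [-31.8  87.5] captop [-22.4 139.1]
W red 645 [ 14. 302.] deck [-164.7  546.8] captop [-116.6  464.3]
W green 1914 [188.4 208.2] deck [-76.5 373.4] captop [-54.1 341.5]
W yellow 1860 [428.2 114.7] deck [ -3.5 183.7] captop [ -2.4 207.2]
W yellow 4663 [509.8 109.5] deck [  0.9 121.7] captop [  0.7 163.3]
T red 164 [295.6 242.2] bench cap [0.6168 0.0782 0.085 ] deck cap [-2.2 83.2]
T blue 189 [394.6 246.9] bench cap [ 0.6091 -0.1811  0.085 ] deck cap [  -1.3 -161.8]
T green 514 [359.5 247.5] bench cap [ 0.6059 -0.0891  0.085 ] deck cap [ -7.2 -75.1]
T yellow 191 [263.4 240.2] bench cap [0.6205 0.1626 0.085 ] deck cap [ -1.3 163. ]
bench green (1914, array([188.4, 208.2]), [164, 183, 50, 50]) [0.549  0.3641 0.085 ]
bench yellow (1860, array([428.2, 114.7]), [407, 62, 64, 99]) [0.6142 0.1752 0.085 ]
bench yellow (4663, array([509.8, 109.5]), [472, 70, 77, 80]) [0.6164 0.1141 0.085 ]
shift [ 0.082 -1.093  0.427] turn 0.0001 clock 36.2
```

Yellow sits at (0.7,163). Picking green next.

Call:
play_rows([
  [[0,-0.25,0,0],[0,-0.5,0,0],[0.05,-0.75,0,0],[0.1,-1,0,0],[0.1,-1,0.2,0],[0.1,-1,0.4,0],[0.1,-1,0.4,0],[0.1,-1,0.4,0]],
])

```text
clock: 37.0
eef_pos: [0.5496, 0.3559, 0.2028]
eef_rot: [1.0, -0.017, -0.001, 0.0]
force: [0.3, -0.4, 0.9]
opening: 0.0598
grip_force: 0.0
```

```bash
python3 -c "
from h import *
to((.5485,.365),.0745)"
```

```text
shift [-0.013 -0.092  1.283] turn -0.0002 clock 37.0
```

Call:
play_rows([
  [[-0.015,-0.09,0.25,0],[-0.015,-0.09,0.5,0],[-0.015,-0.09,0.75,0],[-0.015,-0.09,0.95,0],[-0.015,-0.09,0.95,0]],
])

```text
clock: 37.5
eef_pos: [0.5472, 0.3646, 0.1066]
eef_rot: [1.0, -0.017, -0.002, 0.001]
force: [-0.0, -0.1, -0.6]
opening: 0.0602
grip_force: 0.0
```

Call:
play_rows([
  [[0,0,0.15,0],[0,0,0.3,0],[0,0,0.33,0],[0,0,0.33,0]],
])

```text
clock: 37.9
eef_pos: [0.5488, 0.366, 0.0764]
eef_rot: [1.0, -0.016, 0.001, -0.0]
force: [-0.3, -0.0, -0.1]
opening: 0.0602
grip_force: 0.0
```

Call:
play_rows([
  [[0,0,0,0],[0,0,0,0],[0,0,0,0],[0,0,0,0],[0,0,0,0],[0,0,-0.2,0],[0,0,-0.4,0],[0,0,-0.6,0],[0,0,-0.8,0],[0,0,-1,0]],
], fingers=1)

```text
clock: 38.9
eef_pos: [0.5472, 0.3655, 0.1754]
eef_rot: [1.0, -0.016, -0.001, 0.0]
force: [-0.6, -0.3, -3.3]
opening: 0.0399
grip_force: 61.2
```

Call:
play_rows([
  [[0,0,-0.2,0],[0,0,-0.4,0],[0,0,-0.6,0],[0,0,-0.8,0],[0,0,-0.95,0],[0,0,-0.95,0]],
])

```text
clock: 39.5
eef_pos: [0.5488, 0.3664, 0.2725]
eef_rot: [1.0, -0.016, 0.002, -0.001]
force: [0.5, 0.4, -3.5]
opening: 0.0404
grip_force: 61.2
```

```bash
python3 -c "
from h import *
to(s2w(0,-.082),.266)"
```

```text
shift [0.742 4.551 0.058] turn 0.0003 clock 39.5
```

Call:
play_rows([
  [[0.1,0.25,0,0],[0.2,0.5,0,0],[0.3,0.75,0,0],[0.4,1,0,0]],
])

```text
clock: 39.9
eef_pos: [0.5839, 0.2635, 0.2684]
eef_rot: [1.0, -0.016, -0.002, 0.001]
force: [-0.1, 0.4, -3.5]
opening: 0.0396
grip_force: 61.4
```

Call:
play_rows([
  [[0.1,0.25,0,0],[0.2,0.5,0,0],[0.3,0.75,0,0],[0.34,1,0,0]],
])

```text
clock: 40.3
eef_pos: [0.6154, 0.1623, 0.2684]
eef_rot: [1.0, -0.016, -0.001, 0.0]
force: [0.5, 0.2, -3.9]
opening: 0.0405
grip_force: 61.4
```

Call:
play_rows([
  [[0,0.25,0,0],[0,0.5,0,0],[0,0.75,0,0],[0,1,0,0]],
])

```text
clock: 40.7
eef_pos: [0.6111, 0.0626, 0.2685]
eef_rot: [1.0, -0.016, -0.002, 0.0]
force: [1.1, -0.4, -3.7]
opening: 0.04
grip_force: 61.4
```

Call:
play_rows([
  [[0,0.25,0,0],[0,0.5,0,0],[0,0.75,0,0],[0,1,0,0]],
])

```text
clock: 41.1
eef_pos: [0.6079, -0.0371, 0.2685]
eef_rot: [1.0, -0.016, -0.002, -0.0]
force: [-0.1, -0.4, -3.2]
opening: 0.0403
grip_force: 61.4
```

Call:
play_rows([
  [[0,0.25,0,0],[0,0.45,0,0],[0,0.55,0,0],[0,0.55,0,0],[0,0.55,0.2,0],[0,0.55,0.4,0],[0,0.55,0.6,0],[0,0.55,0.8,0],[0,0.55,0.98,0],[0,0.55,0.98,0],[0,0.55,0.98,0]],
])

```text
clock: 42.2
eef_pos: [0.6071, -0.0902, 0.172]
eef_rot: [1.0, -0.016, -0.001, -0.0]
force: [0.2, -0.6, -3.6]
opening: 0.0397
grip_force: 61.4
```

```bash
python3 -c "
from h import *
to(s2w(0,-.082),.1565)"
```

```text
shift [0.012 0.006 0.155] turn 0.0005 clock 42.2
```

Call:
play_rows([
  [[0.01,0.005,0.05,0],[0.01,0.005,0.1,0],[0.01,0.005,0.15,0],[0.01,0.005,0.16,0],[0.01,0.005,0.16,0],[0.01,0.005,0.16,0]],
])

```text
clock: 42.8
eef_pos: [0.6087, -0.0919, 0.1573]
eef_rot: [1.0, -0.016, 0.001, 0.0]
force: [-1.1, 1.0, 4.8]
opening: 0.0399
grip_force: 62.2
```

Call:
play_rows([
  [[0,0,0,0],[0,0,0,0],[0,0,0,0],[0,0,0,0],[0,0,-0.2,0],[0,0,-0.4,0],[0,0,-0.6,0],[0,0,-0.9,0],[0,0,-0.9,0]],
], fingers=-0.41)

```text
clock: 43.7
eef_pos: [0.611, -0.0924, 0.2507]
eef_rot: [1.0, -0.016, 0.004, 0.001]
force: [0.6, -0.2, 0.0]
opening: 0.0602
grip_force: 0.0
```

Call:
play_rows([
  [[-0.25,0.25,0,0],[-0.5,0.5,0,0],[-0.75,0.75,0,0],[-1,1,0,0]],
])

```text
clock: 44.1
eef_pos: [0.5038, -0.189, 0.2454]
eef_rot: [1.0, -0.016, -0.0, -0.0]
force: [-0.4, -1.1, -0.5]
opening: 0.0601
grip_force: 0.0
```

Call:
play_rows([
  [[-0.25,0.25,0,0],[-0.5,0.5,0,0],[-0.75,0.75,0,0],[-0.75,0.8,0,0],[-0.75,0.8,0,0],[-0.75,0.8,0,0]],
])

```text
clock: 44.7
eef_pos: [0.4281, -0.2656, 0.246]
eef_rot: [1.0, -0.016, 0.0, -0.0]
force: [-0.4, 0.2, 0.1]
opening: 0.0602
grip_force: 0.0
```

```bash
python3 look.py; python3 -c "
from h import *
im=cv2.cvtColor(cv2.imread('pics/wl.png'),cv2.COLOR_BGR2RGB);C=cam('wrist',bot.get_state())
for b in blobs(mask(im,'black'),(320,0,640,300),300): print('bench',b,onz(C,*b[1],.085).round(4))
to((.44,-.346),.2)"
```

```text
W blue 1327 [186.1  18.3] deck [ -27.4 -165.4] captop [ -45.4 -193.5]
W blue 696 [518.4 172.5] deck [-137.6 -420.8] captop [-123.8 -375.2]
W green 854 [81.3 22.8] deck [-28.6 -88.5] captop [ -46.3 -138.7]
T red 160 [295.6 242. ] bench cap [0.6173 0.0782 0.085 ] deck cap [-1.7 83.3]
T blue 81 [383.9 253.1] bench cap [ 0.5924 -0.1532  0.085 ] deck cap [ -18. -136.]
T blue 186 [394.7 246.9] bench cap [ 0.6091 -0.1814  0.085 ] deck cap [  -1.3 -162.1]
T green 165 [362.2 246.2] bench cap [ 0.6094 -0.0962  0.085 ] deck cap [ -3.6 -81.6]
T yellow 191 [263.4 240.2] bench cap [0.6205 0.1626 0.085 ] deck cap [ -1.3 163. ]
T black 845 [449.6 316.1] bench cap [ 0.4308 -0.3273  0.085 ] deck cap [-165.1 -305.3]
bench (309, array([389.1, 169. ]), [376, 153, 44, 47]) [ 0.4665 -0.3187  0.085 ]
bench (1717, array([416.9, 196.5]), [395, 171, 43, 52]) [ 0.4437 -0.3416  0.085 ]
bench (1066, array([550., 214.]), [522, 185, 54, 58]) [ 0.4257 -0.4534  0.085 ]
shift [0.141 0.803 0.46 ] turn 0.0006 clock 44.8
```

View pics/wl.png

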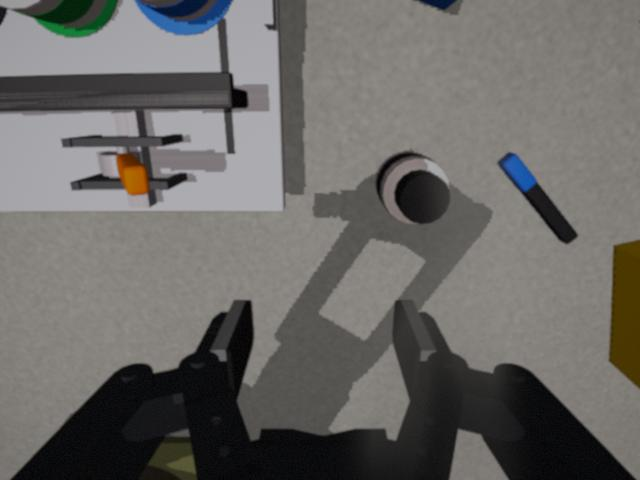

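The black cap is at (422,196) and the marker is clear to its right. The lever is still free. Picking black.

Call:
play_rows([
  [[0.05,0.25,0,0],[0.1,0.5,0,0],[0.16,0.75,0,0],[0.16,0.798,0,0],[0.16,0.798,0.2,0],[0.16,0.798,0.4,0],[0.16,0.798,0.6,0],[0.16,0.798,0.8,0],[0.16,0.798,0.8,0]],
])

```text
clock: 45.7
eef_pos: [0.4397, -0.3434, 0.1635]
eef_rot: [1.0, -0.015, -0.002, -0.002]
force: [-0.3, 0.5, -0.1]
opening: 0.0602
grip_force: 0.0
```

```bash
python3 -c "
from h import *
to((.442,-.3455),.0755)"
```

```text
shift [0.028 0.024 0.88 ] turn 0.0007 clock 45.7
```

Call:
play_rows([
  [[0.015,0.01,0.2,0],[0.015,0.01,0.4,0],[0.015,0.01,0.6,0],[0.015,0.01,0.75,0],[0.015,0.01,0.87,0],[0.015,0.01,0.89,0],[0.015,0.01,0.89,0]],
])

```text
clock: 46.4
eef_pos: [0.4428, -0.3472, 0.0776]
eef_rot: [1.0, -0.016, 0.0, 0.0]
force: [0.0, 0.1, 0.1]
opening: 0.0602
grip_force: 0.0
```

Call:
play_rows([
  [[0,0,0,0],[0,0,0,0],[0,0,0,0],[0,0,0,0],[0,0,0,0],[0,0,-0.2,0],[0,0,-0.4,0],[0,0,-0.6,0],[0,0,-0.8,0],[0,0,-1,0]],
], fingers=1)

```text
clock: 47.4
eef_pos: [0.4418, -0.3468, 0.1775]
eef_rot: [1.0, -0.016, -0.001, -0.001]
force: [0.1, -0.1, -3.5]
opening: 0.0397
grip_force: 61.7
```

Call:
play_rows([
  [[0,0,-0.2,0],[0,0,-0.4,0],[0,0,-0.6,0],[0,0,-0.8,0],[0,0,-0.95,0],[0,0,-0.95,0]],
])

```text
clock: 48.0
eef_pos: [0.4431, -0.348, 0.2742]
eef_rot: [1.0, -0.016, 0.001, 0.001]
force: [0.7, 0.2, -2.3]
opening: 0.04
grip_force: 61.8
```

```bash
python3 -c "
from h import *
to(s2w(0,0),.266)"
```

```text
shift [ 1.568 -3.445  0.078] turn 0.0002 clock 48.0
```

Call:
play_rows([
  [[0.13,-0.25,0,0],[0.26,-0.5,0,0],[0.4,-0.75,0,0],[0.53,-1,0,0]],
])

```text
clock: 48.4
eef_pos: [0.4982, -0.2478, 0.2706]
eef_rot: [1.0, -0.016, -0.001, -0.001]
force: [0.1, 0.8, -3.4]
opening: 0.04
grip_force: 61.7
```

Call:
play_rows([
  [[0.13,-0.25,0,0],[0.26,-0.5,0,0],[0.4,-0.75,0,0],[0.53,-1,0,0]],
])

```text
clock: 48.8
eef_pos: [0.5544, -0.1495, 0.2705]
eef_rot: [1.0, -0.016, -0.001, -0.0]
force: [0.9, -0.3, -2.6]
opening: 0.04
grip_force: 61.7
```

Call:
play_rows([
  [[0.13,-0.25,0,0],[0.26,-0.5,0,0],[0.4,-0.75,0,0],[0.505,-1,0,0]],
])

```text
clock: 49.2
eef_pos: [0.6084, -0.0514, 0.2703]
eef_rot: [1.0, -0.016, -0.001, -0.0]
force: [0.6, -0.3, -2.7]
opening: 0.0401
grip_force: 61.7
```

Call:
play_rows([
  [[0,-0.25,0,0],[0,-0.445,0,0],[0,-0.445,0,0],[0,-0.445,0.2,0],[0,-0.445,0.4,0],[0,-0.445,0.6,0],[0,-0.445,0.8,0],[0,-0.445,0.98,0],[0,-0.445,0.98,0],[0,-0.445,0.98,0]],
])

```text
clock: 50.2
eef_pos: [0.6093, -0.0086, 0.1735]
eef_rot: [1.0, -0.016, -0.001, 0.0]
force: [-0.2, 0.1, -2.8]
opening: 0.0399
grip_force: 61.8
```

```bash
python3 -c "
from h import *
to(s2w(0,0),.1575)"
```

```text
shift [0.017 0.001 0.16 ] turn 0.0001 clock 50.2
```

Call:
play_rows([
  [[0.01,0,0.05,0],[0.01,0,0.1,0],[0.01,0,0.15,0],[0.01,0,0.165,0],[0.01,0,0.165,0],[0.01,0,0.165,0]],
])

```text
clock: 50.8
eef_pos: [0.6113, -0.0082, 0.1587]
eef_rot: [1.0, -0.016, 0.001, 0.0]
force: [-1.4, -1.2, 2.7]
opening: 0.0402
grip_force: 62.3
```

Call:
play_rows([
  [[0,0,0,0],[0,0,0,0],[0,0,0,0],[0,0,0,0],[0,0,-0.2,0],[0,0,-0.4,0],[0,0,-0.6,0],[0,0,-0.9,0],[0,0,-0.9,0]],
], fingers=-0.41)

```text
clock: 51.7
eef_pos: [0.6137, -0.0083, 0.2522]
eef_rot: [1.0, -0.016, 0.004, 0.0]
force: [0.4, -1.1, 1.3]
opening: 0.0605
grip_force: 0.0
```

Call:
play_rows([
  [[-0.25,0,-0.2,0],[-0.5,0,-0.4,0],[-0.75,0,-0.5,0],[-1,0,-0.5,0],[-1,0,-0.5,0],[-1,0,-0.5,0],[-1,0,-0.5,0]],
], fingers=0.1)

```text
clock: 52.4
eef_pos: [0.5117, -0.0049, 0.2974]
eef_rot: [1.0, -0.016, 0.0, -0.0]
force: [-1.0, -0.4, -0.1]
opening: 0.0385
grip_force: 0.0
```

```bash
python3 look.py; python3 -c "
from h import *
to(s2w(-.133,.06),.24);C=cam('wrist',bot.get_state());print(proj(C,[*s2w(-.133,.06),.158]))"
```

```text
W red 1104 [255.1  95.8] deck [-3.5 60. ] captop [-6.3 45.5]
W red 3072 [199.6  86.3] deck [  4.8 108.5] captop [-0. 82.]
W blue 594 [495.   67.8] deck [  20.2 -149.7] captop [  11.6 -112.7]
W blue 3203 [565.   86.1] deck [   6.3 -215.2] captop [   1.1 -162.2]
W blue 576 [492.3 124.7] deck [ -27.6 -153.9] captop [ -24.5 -115.9]
W green 1282 [392.2  92.7] deck [ -1.  -60.9] captop [ -4.4 -45.7]
W green 3238 [445.7  89. ] deck [   2.4 -108. ] captop [ -1.8 -81.3]
W yellow 3067 [82.5 86.6] deck [  6.1 213.6] captop [  1.  161.4]
W yellow 303 [146.  130.6] deck [-32.5 161.7] captop [-28.2 122.2]
T red 165 [295.7 242.2] bench cap [0.6168 0.0779 0.085 ] deck cap [-2.1 83. ]
T blue 89 [383.9 253.1] bench cap [ 0.5924 -0.1532  0.085 ] deck cap [ -18. -136.]
T blue 190 [394.6 246.9] bench cap [ 0.6091 -0.1811  0.085 ] deck cap [  -1.3 -161.8]
T green 168 [362.2 246.1] bench cap [ 0.6097 -0.0962  0.085 ] deck cap [ -3.4 -81.6]
T yellow 192 [263.5 240.2] bench cap [0.6205 0.1623 0.085 ] deck cap [ -1.3 162.8]
T black 392 [341.8 293.3] bench cap [ 0.4857 -0.0448  0.085 ] deck cap [-122.   -36.9]
T black 201 [388.4 279. ] bench cap [ 0.525  -0.1658  0.085 ] deck cap [ -81.2 -149.9]
shift [-0.337 -0.595  0.573] turn 0.0002 clock 52.5
[247.74584088 266.50005713]
```

View pics/wl.png

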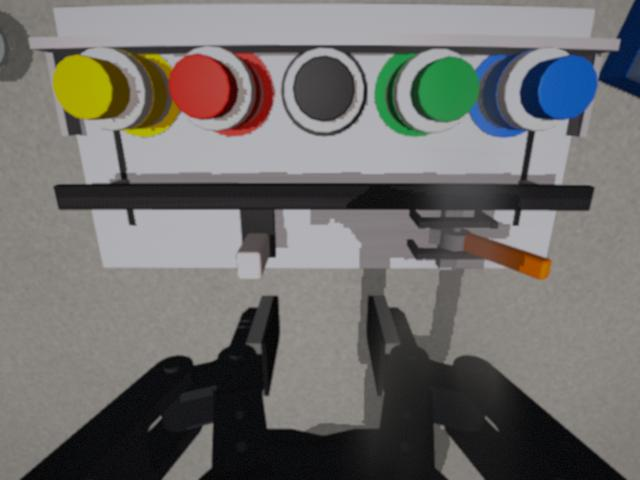

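All five jars stand on their spots within 2 mm and the post is at (250,265). Now I grip the post and close the bar.

Call:
play_rows([
  [[-0.15,-0.3,0.2,0],[-0.335,-0.6,0.4,0],[-0.335,-0.6,0.6,0],[-0.335,-0.6,0.8,0],[-0.335,-0.6,0.8,0]],
])

```text
clock: 53.0
eef_pos: [0.4779, 0.0564, 0.215]
eef_rot: [1.0, -0.016, -0.003, 0.0]
force: [0.3, -0.5, -0.1]
opening: 0.0384
grip_force: 0.0
```

Call:
play_rows([
  [[0,0,0.2,0],[0,0,0.4,0],[0,0,0.6,0],[0,0,0.75,0],[0,0,0.8,0],[0,0,0.8,0]],
])

```text
clock: 53.6
eef_pos: [0.48, 0.056, 0.1377]
eef_rot: [1.0, -0.016, -0.0, 0.0]
force: [-0.7, 0.7, -0.2]
opening: 0.0384
grip_force: 0.0
```

Call:
play_rows([
  [[0,0,0,0],[0,0,0,0],[0,0,0,0],[0,0,0,0],[0,0,0,0]],
], fingers=1)

```text
clock: 54.1
eef_pos: [0.4806, 0.0555, 0.1389]
eef_rot: [1.0, -0.016, 0.001, 0.0]
force: [0.6, -5.2, 6.0]
opening: 0.0194
grip_force: 59.5
```

Call:
play_rows([
  [[0.04,0,0,0],[0.08,0,0,0],[0.12,0,0,0],[0.16,0,0,0],[0.2,0,0,0],[0.24,0,0,0],[0.28,0,0,0],[0.32,0,0,0],[0.36,0,0,0],[0.4,0,0,0],[0.4,0,0,0]],
])

```text
clock: 55.2
eef_pos: [0.5202, 0.0542, 0.1389]
eef_rot: [1.0, -0.016, 0.001, 0.001]
force: [-0.6, -4.9, 6.3]
opening: 0.0193
grip_force: 59.6
```

Call:
play_rows([
  [[0.02,0,0,0],[0.04,0,0,0],[0.05,0,0,0],[0.06,0,0,0],[0.06,0,0,0],[0.06,0,0,0]],
])

```text
clock: 55.8
eef_pos: [0.5253, 0.054, 0.1389]
eef_rot: [1.0, -0.016, 0.0, 0.001]
force: [-2.9, -4.7, 8.6]
opening: 0.0193
grip_force: 59.9
```

Call:
play_rows([
  [[0.01,0,0,0],[0.02,0,0,0],[0.03,0,0,0],[0.03,0,0,0]],
])

```text
clock: 56.2
eef_pos: [0.5255, 0.054, 0.1388]
eef_rot: [1.0, -0.016, -0.002, 0.001]
force: [-9.3, -5.3, 13.9]
opening: 0.0193
grip_force: 60.6
```

Call:
play_rows([
  [[0,0,0,0],[0,0,0,0],[0,0,0,0],[0,0,-0.25,0],[0,0,-0.5,0],[0,0,-0.75,0],[0,0,-1,0],[0,0,-1,0]],
], fingers=0.1)

```text
clock: 57.0
eef_pos: [0.5311, 0.055, 0.2412]
eef_rot: [1.0, -0.016, 0.004, -0.0]
force: [0.5, -0.1, 0.2]
opening: 0.0383
grip_force: 0.0
```

```bash
python3 -c "
from h import *
to(s2w(-.125,-.22),.24)"
```

```text
shift [-0.433  2.811  0.006] turn 0.0003 clock 57.0
```

Call:
play_rows([
  [[-0.2,0.25,0,0],[-0.4,0.5,0,0],[-0.435,0.75,0,0],[-0.435,1,0,0]],
], fingers=1)

```text
clock: 57.4
eef_pos: [0.4801, -0.0442, 0.2367]
eef_rot: [1.0, -0.016, -0.001, -0.0]
force: [0.8, -0.7, -0.0]
opening: 0.0002
grip_force: 0.0
```

Call:
play_rows([
  [[0,0.25,0,0],[0,0.5,0,0],[0,0.75,0,0],[0,1,0,0]],
])

```text
clock: 57.8
eef_pos: [0.4781, -0.1445, 0.2366]
eef_rot: [1.0, -0.016, -0.001, -0.001]
force: [-0.1, -0.1, -0.2]
opening: 0.0001
grip_force: 0.0
```

Call:
play_rows([
  [[0,0.25,0,0],[0,0.5,0,0],[0,0.77,0,0],[0,0.77,0,0],[0,0.77,0.25,0],[0,0.77,0.5,0],[0,0.77,0.7,0],[0,0.77,0.7,0],[0,0.77,0.7,0]],
])

```text
clock: 58.7
eef_pos: [0.4758, -0.2201, 0.1673]
eef_rot: [1.0, -0.016, -0.001, -0.001]
force: [0.5, -0.6, 0.7]
opening: -0.0002
grip_force: 0.0
```

```bash
python3 -c "
from h import *
to(s2w(-.125,-.128),.169)"
```

```text
shift [ 0.033 -0.876 -0.016] turn 0.0004 clock 58.7
```

Call:
play_rows([
  [[0.03,-0.15,0,0],[0.03,-0.3,0,0],[0.03,-0.4,0,0],[0.03,-0.5,0,0],[0.03,-0.6,0,0],[0.03,-0.7,0,0],[0.03,-0.8,0,0],[0.03,-0.9,0,0],[0.03,-0.97,0,0],[0.03,-0.97,0,0]],
])

```text
clock: 59.7
eef_pos: [0.4816, -0.1225, 0.1675]
eef_rot: [1.0, -0.016, -0.001, -0.001]
force: [0.2, -0.3, 0.3]
opening: -0.0001
grip_force: 0.0
```

Call:
play_rows([
  [[0,-0.04,0,0],[0,-0.07,0,0],[0,-0.1,0,0],[0,-0.1,0,0],[0,-0.1,0,0]],
])

```text
clock: 60.2
eef_pos: [0.4823, -0.1136, 0.1676]
eef_rot: [1.0, -0.016, -0.0, -0.0]
force: [-0.3, -0.4, 0.5]
opening: 0.0003
grip_force: 0.0
```

```bash
python3 -c "
from h import *
to(s2w(-.125,-.12),.169)"
```

```text
shift [ 0.002  0.11  -0.014] turn 0.0002 clock 60.2
```

Now push 5 mm more in small steps, watching the force.

Call:
play_rows([
  [[0,-0.02,0,0],[0,-0.035,0,0],[0,-0.05,0,0],[0,-0.05,0,0],[0,-0.05,0,0]],
])

```text
clock: 60.7
eef_pos: [0.4827, -0.109, 0.1679]
eef_rot: [1.0, -0.016, 0.0, -0.0]
force: [-0.5, -1.6, -0.1]
opening: 0.0001
grip_force: 0.6
```

Call:
play_rows([
  [[0,0.25,0,0],[0,0.5,0,0],[0,0.8,0,0],[0,1,0,0],[0,1,-0.3,0],[0,1,-0.6,0],[0,1,-1,0]],
])

```text
clock: 61.4
eef_pos: [0.4782, -0.2082, 0.2673]
eef_rot: [1.0, -0.016, -0.002, -0.002]
force: [0.9, 0.0, -0.5]
opening: -0.0001
grip_force: 0.0
```

Call:
play_rows([
  [[0,-0.25,0,0],[0,-0.5,0,0],[0,-0.75,0,0],[0,-1,0,0],[0,-1,0,0],[0,-1,0,0]],
])

```text
clock: 62.0
eef_pos: [0.4826, -0.1085, 0.2678]
eef_rot: [1.0, -0.015, -0.0, -0.0]
force: [0.5, -0.3, 0.1]
opening: -0.0002
grip_force: 0.0
```

```bash
python3 look.py; python3 -c "
from h import *
C=cam('wrist',bot.get_state())
for a in(.4,.5,.6): print(a,proj(C,[*s2w(-.125,-.12+.085*np.sin(a)),.11+.085*np.cos(a)]).round())
print('post',proj(C,[*s2w(-.088,.06),.158]))
im=cv2.cvtColor(cv2.imread('pics/wl.png'),cv2.COLOR_BGR2RGB);print(blobs(mask(im,'orange'),(0,0,640,480),50))"
```

```text
W red 2257 [15.6 42.1] deck [ 12.6 139.8] captop [-1.7 74.4]
W blue 4341 [428.3  34.7] deck [  14.7 -185.6] captop [-1.000e-01 -1.635e+02]
W blue 875 [363.9  49.6] deck [   3.7 -136. ] captop [  -8.2 -127.3]
W green 4355 [287.5  37.6] deck [ 12.1 -76.7] captop [ -2.  -83.9]
T red 160 [295.6 242. ] bench cap [0.6173 0.0782 0.085 ] deck cap [-1.7 83.3]
T blue 189 [394.6 247. ] bench cap [ 0.6089 -0.1811  0.085 ] deck cap [  -1.5 -161.8]
T green 169 [362.2 246.2] bench cap [ 0.6094 -0.0962  0.085 ] deck cap [ -3.6 -81.6]
T yellow 192 [263.4 240.3] bench cap [0.6202 0.1625 0.085 ] deck cap [ -1.5 163. ]
T black 186 [358.6 299.4] bench cap [ 0.4706 -0.0887  0.085 ] deck cap [-134.9  -78.9]
T black 273 [412.5 296. ] bench cap [ 0.4817 -0.2293  0.085 ] deck cap [-120.1 -211.3]
0.4 [293. 256.]
0.5 [281. 253.]
0.6 [271. 251.]
post [ 74.65403723 186.82155277]
[(1707, array([303.7, 237. ]), [269, 214, 72, 48])]
```

View pics/wl.png

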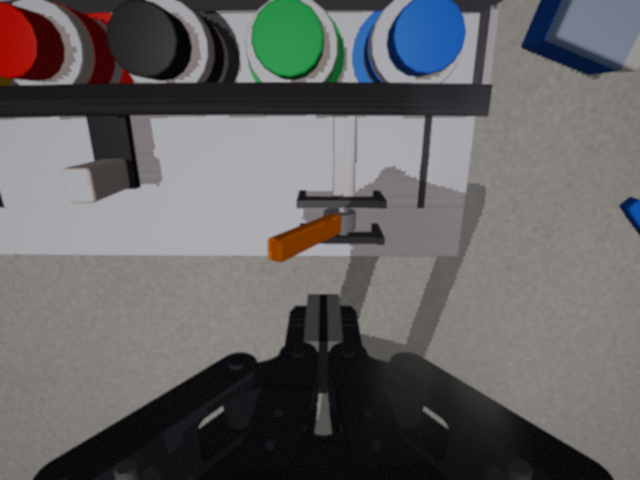

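The lever tip is at (275,249), matching the locked angle. The bar is closed with the post at (82,185), and all jars are on their spots. Handing in.

```bash
python3 -c "
from h import *
print(bot.finish_job())"
```

```text
the job is handed in; nothing more can be done
None
```

I handed the job in after 62 s of the 210 s allowed: all five jars are on their own spots (each measured within about 3 mm), the bar is closed and the lever locked, but no verdict came back.

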